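Refile the counter row in reverse order

TASK

The tapes on the counter have been checked and go back for filing: move the four things standing in the grey pockets of the steel rack, one by one, into the four pockets of the empty wooden rack, so that they stand there in the reverse order: the leftmost one, as the robot sees it, becomes the rightmost, and so on, one to a pocket. Each must finally stand upright on the floor of its pocket; set them down gently without dropping any or letting any fall over.

Things in the scene. Friction and masses are not known exactly. Their poses are not given: they have to be found in the camera images.
- single_case: Single cassette case, thin black plastic with a white paper face and a white paper strip along the top edge: 109 long (x), 17 thick (y), 70 high; 60 to 105 g. Stands on its long edge in its pocket at the start, straight up, its length along the pocket's x. Origin: centre of its underside; x along its length, y across its thickness, z up. Loose
- double_case: Double cassette case, thick black plastic with rounded edges and two narrow white paper strips along the top: 109 long (x), 26 thick (y), 70 high; 100 to 170 g. Stands on its long edge in its pocket at the start, straight up, its length along the pocket's x. Origin: centre of its underside; x along its length, y across its thickness, z up. Loose
- tall_carton: Tall brown cardboard carton: 100 long (x), 20 thick (y), 95 high, the tallest of the four; 90 to 160 g. Stands on its long edge in its pocket at the start, straight up, its length along the pocket's x. Origin: centre of its underside; x along its length, y across its thickness, z up. Loose
- player: Portable cassette player, aluminium with rounded edges: 110 long (x), 28 thick (y), body 80 high, with small keys on its top edge standing up another 3 mm at most; 180 to 315 g. Stands on its long edge in its pocket at the start, straight up, its length along the pocket's x. Origin: centre of its underside; x along its length, y across its thickness, z up. Loose
- bay_a: One of four identical grey plastic pockets that stand side by side on the steel queue rack; this is the one that holds the single case at the start. Fixed to the rack (same yaw), 152 long (x) by 60 wide (y), walls 24 high; inside 136 by 44, floor 4 mm above its origin. Origin: centre of its underside. Which of the four places along the rack it has differs from start to start
- bay_b: One of four identical grey plastic pockets that stand side by side on the steel queue rack; this is the one that holds the double case at the start. Fixed to the rack (same yaw), 152 long (x) by 60 wide (y), walls 24 high; inside 136 by 44, floor 4 mm above its origin. Origin: centre of its underside. Which of the four places along the rack it has differs from start to start
- bay_c: One of four identical grey plastic pockets that stand side by side on the steel queue rack; this is the one that holds the tall carton at the start. Fixed to the rack (same yaw), 152 long (x) by 60 wide (y), walls 24 high; inside 136 by 44, floor 4 mm above its origin. Origin: centre of its underside. Which of the four places along the rack it has differs from start to start
- bay_d: One of four identical grey plastic pockets that stand side by side on the steel queue rack; this is the one that holds the player at the start. Fixed to the rack (same yaw), 152 long (x) by 60 wide (y), walls 24 high; inside 136 by 44, floor 4 mm above its origin. Origin: centre of its underside. Which of the four places along the rack it has differs from start to start
- queue_rack: The full rack: dark steel tray, 152 (x) by 288 (y), with four grey pockets in a row on it at y = +102, +34, -34, -102 mm in its frame, walls up to 32 mm above the table, floors 12 mm. Origin: centre of its underside, on the table; y runs along the row to the robot's left (yaw within 0.22 rad). Fixed, on the robot's left or right
- shelf_rack: The empty rack: brown wood, 152 (x) by 296 (y), four open pockets at x = 0, y = +102, +34, -34, -102 mm in its frame, each 136 long (x), 44 wide (y), 20 deep: floor 12 mm, walls 32 mm above the origin; ribs 24 thick. Origin: centre of its underside, on the table; y runs along the row to the robot's left (yaw within 0.22 rad). Fixed, on the other side from the full rack
Things that resemble listed ones, but are neither listed nor needed, are in the scene too. Leave any red look-alike of the double_case alone.

How it is judged:
By the outcome, as a careful person would: the job done as asked, in the order asked, and still so for the second after the job is handed in, with the robot touching nothing.
It also fails if it takes over 120 s, if anything falls off the work surface, if the arm or the gripper's body presses on something with over 40 N, if the wrist force passes 120 N, or if a joint passes its speed limit or range.

ROBOT

A 7-joint arm with a two-finger parallel gripper is mounted at the origin on the work surface. World frame = base frame: x ahead of the robot, y to its left, z up, the work surface at z = 0. Lengths are in m, angles in degrees, forces in N, time in s.
With the tool pointing down it reaches from about 0.425 to 0.875 m from the base axis. Payload 4.7 kg.
Tool frame: the origin (TCP) lies between the finger pads; the fingertips stand env.tip_reach ahead of it and the grasp point (between the pads) lies 2 mm behind it (env.tip_reach is the distance from the TCP to the fingertips, in m); z points along the fingers, y is the line along which they close (so a half turn about z gives the same grasp; the last joint's range is limited). The gripper opens to 87 mm and grips with 3 to 60 N. Pads are 19 mm wide; open, the fingers measure 117 mm over their backs; the gripper's body (75 mm by 190 mm) begins 51 mm behind the grasp point.
Start: joints at [64.177, 18.392, -4.016, 83.108, 1.295, 78.541, -3.26], TCP at [0.291, -0.581, 0.24] pointing down, gripper open.
Joint ranges: [-163.93, 163.93], [-17.29, 119.83], [-79.2, 71.16], [3.27, 140.29], [-89.18, 269.18], [5.43, 117.66], [-154.24, 154.24]. Speed limits (degrees/s): [147.25, 147.25, 180, 180, 180, 180, 180].

INTERFACE

Orientations are given as [roll, pitch, yaw] about the fixed x, y, z axes, in that order (R = Rz(yaw) Ry(pitch) Rx(roll)).
In Python, from cell import env, read_camera gives the robot as it stands. The module is installed in compiled form; this text tells all that it offers.
- The arm moves only by the tool pendant, called after "Emit:" as name(argument=value, ...) on one line, values as JSON. Schema: {"type":"object","properties":{"increments":{"type":"object","properties":{"segments":{"type":"array","items":{"type":"array","items":{"type":"number"},"minItems":5,"maxItems":5},"minItems":1,"maxItems":8}},"additionalProperties":false,"required":["segments"]},"grip_n":{"type":"number"},"only":{"type":"string"},"quiet":{"type":"boolean"},"lines":{"type":"string"}},"required":["increments"],"additionalProperties":false}. increments is an object whose key "segments" holds a list of rows, 1 to 8 of them, each of 5 numbers: dx, dy, dz in fractions of the full range, 1 being 0.5 m, then a turn about the tool's z in fractions of the full range, 1 being 180 degrees, then the finger opening in m; each row is the pose to reach, as a shift and turn from the pose commanded when the call began, along the tool's axes at that moment; what a row does not reach only later rows make up. A row lasts 1/12 s, in which the tool goes at most 0.0417 m and 7.16 degrees, less where a joint would pass 70% of its speed; a pose out of reach is approached as far as the arm can. The fingers move at their own pace and stop on an object; grip_n is the grip in N (left out, the last holds). Time passes only in rows, so rows that do not move let the fingers close. The tool returns the time, the measured TCP pose, the force, the opening and the grip force at its end. only (a regular expression) keeps the lines of the reply that match it, lines (a string "A,B") keeps lines A to B, and quiet returns only ok. A shift or turn number past 1, either way, is cut back to 1. Input that does not fit is refused with a message, and nothing moves.
- env.get_obs(): the state, without advancing time (a new reading comes with each control period).
- read_camera(name): name is "scene" or "top" or "wrist"; returns a dict with "color" (480x640x3 uint8, blue, green, red), "fx", "fy", "cx", "cy" (pixels), "world_from_camera" (4x4, takes a point from camera to world coordinates). Camera axes: x right, y down, z forward; pixel columns grow to the right and rows downward; lengths in m; the calibration is good to about 2 mm. A picture is of the moment at which its call begins. There is no depth.
- env.sign_off(): hands the job in; it is judged then, once.
The state is a dict: "time_s": time; "qpos": joint angles; "joint_velocities": joint speeds; "effort": joint torques, N m; "tool_pos": TCP position; "tool_rot": TCP orientation; "force": force on the tool from outside, world axes, zero at the start; "wrist_torque": the same for the moment, N m; "grip_width": finger opening in m; "grasp_force": force on a finger pad.
Only numpy, scipy, OpenCV 4.12 (cv2) and the standard library are available. Lean on these libraries where they do the work, as an engineer would, in place of code of your own. Each camera call takes 0.05 s, during which the arm holds its last target. There are 200 camera calls.

## Working session

There is one attempt and no reset: what is moved stays moved. The work goes in short steps, Python scripts to look and compute and a tool call to move; the robot and the scene stay as the last step left them, time stands still between calls to the robot, and variables do not carry over. Pictures are saved under pics/ and viewed, at most 14 in all, crops included, and the job is handed in when it is done.

```bash
mkdir -p pics
```

Run:
```python
from cell import env, read_camera
import cv2, numpy as np
for n in ("scene","top"):
    r=read_camera(n); cv2.imwrite(f"pics/{n}0.png",r["color"]); print(n,r["fx"],r["fy"],r["cx"],r["cy"]); print(np.round(r["world_from_camera"],4).tolist())
o=env.get_obs(); print(o, env.tip_reach)
```

```text
scene 502.2273171488117 502.2273171488117 317.47591733426145 241.24735614835555
[[0.8088, 0.4051, -0.4262, 0.9941], [0.5878, -0.5379, 0.6042, -0.5614], [0.0155, -0.7393, -0.6732, 0.673], [0.0, 0.0, 0.0, 1.0]]
top 513.7825612834499 513.7825612834499 312.33950075284696 233.94251803723537
[[0.0551, -0.9767, 0.2075, 0.3827], [-0.9985, -0.0546, 0.008, 0.002], [0.0036, -0.2076, -0.9782, 1.0027], [0.0, 0.0, 0.0, 1.0]]
{'time_s': 0.1, 'qpos': array([64.17507211, 18.43425046, -4.01494576, 83.16661343,  1.29481211,
       78.54095049, -3.25970461]), 'joint_velocities': array([-0.00031097, -0.01596036, -0.11193741, -0.14341378,  0.01922243,
       -0.03472644, -0.06216883]), 'effort': array([-1.53230934e-05, -4.92569518e+01, -4.05432070e-01, -3.13398242e+01,
       -6.41608355e-02,  3.94974451e-02,  9.80942559e-05]), 'tool_pos': array([ 0.29112421, -0.58064931,  0.23858853]), 'tool_rot': array([-1.79903402e+02,  5.40770953e-03,  2.66342003e+01]), 'force': array([0.69762778, 0.29631734, 0.22444087]), 'wrist_torque': array([0.01741552, 0.01870918, 0.01354532]), 'grasp_force': 0.0, 'grip_width': 0.08685146935187407} 0.017
```

View pics/top0.png

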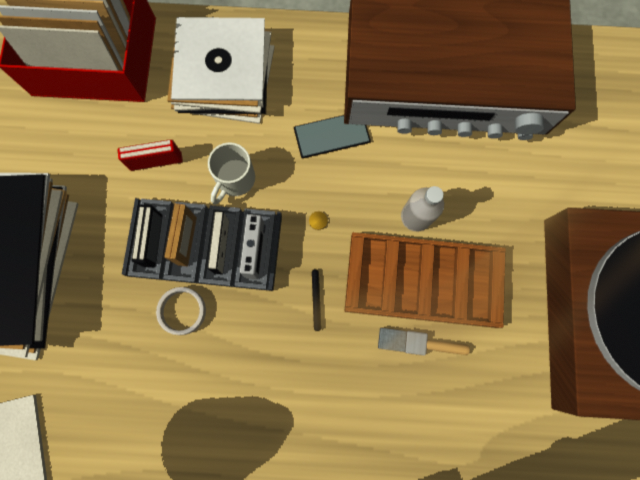

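View pics/scene0.png

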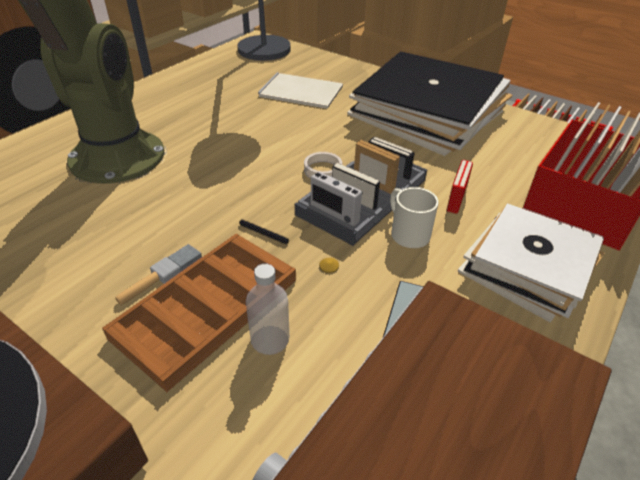

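The top view (up = +x, left = +y) shows the full rack on the left, at about (203,244). From the left it holds:
- a two-strip black case at (145,235)
- the brown carton at (180,232)
- a one-strip case at (217,242)
- the player at (251,245)

The empty shelf is at (427,280). The red look-alike at (150,154) lies outside the racks, so I'll leave it alone. I'll enlarge both racks to confirm and to read the corners.

Run:
```python
import cv2
im=cv2.imread("pics/top0.png")
cv2.imwrite("pics/q.png",cv2.resize(im[190:300,115:290],None,fx=4.5,fy=4.5,interpolation=cv2.INTER_CUBIC))
cv2.imwrite("pics/s.png",cv2.resize(im[225:335,340:515],None,fx=4.5,fy=4.5,interpolation=cv2.INTER_CUBIC))
```

```text
(no output)
```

View pics/q.png

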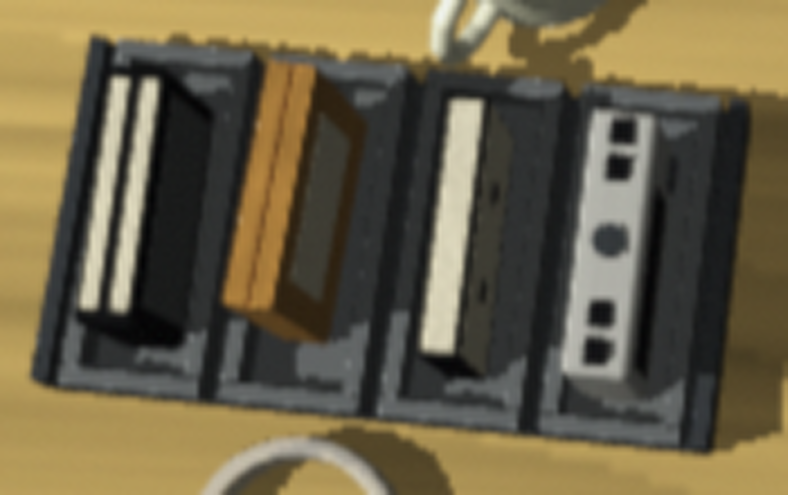

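View pics/s.png

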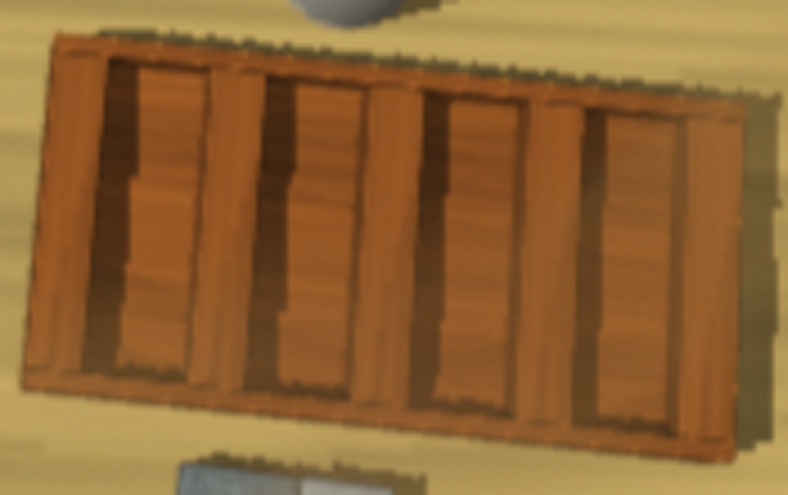

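The crop confirms the order, left to right: double (two strips, crop (119,194)), carton (270,186), single (one strip, (453,225)), player (610,245). The shelf's outer top corners are near (55,35), (745,103), (735,455) and (25,382). Next I'll compute positions and check them against the known sizes.

Create h.py:
```python
import numpy as np, cv2, json
from scipy.optimize import least_squares
F=513.7825612834499; CX,CY=312.33950075284696,233.94251803723537
T=np.array([[0.0551,-0.9767,0.2075,0.3827],[-0.9985,-0.0546,0.008,0.002],[0.0036,-0.2076,-0.9782,1.0027]])
def ray(u,v,z):
    d=T[:,:3]@np.array([(u-CX)/F,(v-CY)/F,1]); return T[:,3]+d*(z-T[2,3])/d[2]
def proj(p):
    c=(np.asarray(p)-T[:,3])@T[:,:3]; return np.stack([c[...,0]/c[...,2]*F+CX,c[...,1]/c[...,2]*F+CY],-1)
def rect(pose,l,w,z,oy=0):
    x,y,a=pose; P=np.array([[l/2,w/2+oy],[l/2,-w/2+oy],[-l/2,-w/2+oy],[-l/2,w/2+oy]])
    R=np.array([[np.cos(a),-np.sin(a)],[np.sin(a),np.cos(a)]]); return np.c_[P@R.T+[x,y],np.full(4,z)]
def fit(px,l,w,z):
    f=lambda p:(proj(rect(p,l,w,z))-px).ravel()
    x0=ray(*np.mean(px,0),z); r=least_squares(f,[x0[0],x0[1],0]); return r.x,np.abs(r.fun).max()
def delta(target,yaw):
    from cell import env
    o=env.get_obs(); p=o["tool_pos"]; ps=np.radians(o["tool_rot"][2])
    d=np.array(target)-p; c,s=np.cos(ps),np.sin(ps)
    return "dx %.4f dy %.4f dz %.4f turn %.2f"%(c*d[0]+s*d[1], s*d[0]-c*d[1], -d[2], o["tool_rot"][2]-yaw)
```

Run:
```python
from h import *
full=lambda c,o:np.array(o)+(np.array(c)+.5)/4.5-.5
q=(115,190); s=(340,225)
S={}
p,e=fit(full([(55,35),(745,103),(735,455),(25,382)],s),.152,.296,.032); print("shelf",p.round(4),np.degrees(p[2]),e); S['shelf']=list(p)
for n,c,l,w,z in [("double",[(108,75),(160,78),(130,312),(78,310)],.105,.024,.082),("carton",[(265,62),(312,66),(275,313),(225,305)],.1,.02,.107),
 ("single",[(450,97),(487,99),(455,355),(420,350)],.109,.017,.082),("player",[(592,110),(655,115),(630,380),(563,374)],.11,.028,.092)]:
    P=np.array([ray(*k,z) for k in full(c,q)]); d=lambda i,j:np.linalg.norm(P[i]-P[j])
    p,e=fit(full(c,q),l,w,z); print(n,p.round(4),np.degrees(p[2]).round(1),e.round(2),"len",d(0,3).round(4),d(1,2).round(4),"thk",d(0,1).round(4),d(2,3).round(4)); S[n]=list(p)
p,e=fit(full([(103,45),(722,98),(690,442),(60,378)],q),.152,.264,.032); print("queue",p.round(4),np.degrees(p[2]),e); S['queue']=list(p)
json.dump(S,open('S.json','w'))
im=cv2.resize(cv2.imread("pics/top0.png")[190:340,115:515],None,fx=2,fy=2,interpolation=cv2.INTER_CUBIC)
def dr(P,c): cv2.polylines(im,[np.int32(np.round((proj(P)-[115,190]+.5)*2))],True,c,1)
for oy in (.102,.034,-.034,-.102):
    dr(rect(S['shelf'],.136,.044,.032,oy),(0,255,0)); dr(rect(S['queue'],.152,.06,.032,oy),(255,255,0))
dr(rect(S['shelf'],.152,.296,.032),(0,255,0)); dr(rect(S['shelf'],.152,.296,0),(255,0,0))
for n,l,w,z in [("double",.109,.026,.082),("carton",.1,.02,.107),("single",.109,.017,.082),("player",.11,.028,.092)]: dr(rect(S[n],l,w,z),(0,0,255))
cv2.imwrite("pics/ov.png",im)
y=np.degrees(S['queue'][2]); print(delta([.5,-.3,.26],y))
```

```text
shelf [ 0.5151 -0.2105 -0.0462] -2.6472731539431584 0.9853488596702391
double [0.5636 0.3227 0.0043] 0.2 2.01 len 0.098 0.0975 thk 0.0215 0.021
carton [ 0.5648  0.2549 -0.0433] -2.5 0.38 len 0.0991 0.1005 thk 0.019 0.02
single [ 0.5581  0.1858 -0.0241] -1.4 1.04 len 0.1051 0.1063 thk 0.0152 0.0143
player [ 0.5518  0.1203 -0.0201] -1.2 0.69 len 0.1081 0.1084 thk 0.0257 0.0267
queue [ 0.56    0.2206 -0.0309] -1.7694224663468643 2.663684618733413
dx 0.3125 dy -0.1572 dz -0.0214 turn 28.40
```

View pics/ov.png

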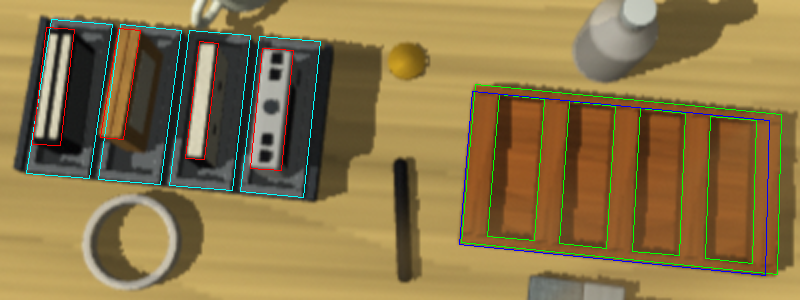

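All four fits agree with the known sizes and pitch (68 mm), and the shelf overlay lines up with the rims. Yaw is about -2° for both racks. I'll start moving, approaching via (0.5,-0.3).

Units first: shifts go in shares of 0.5 m and turns go in shares of 180 degrees. So 0.31 m / 0.5 = 0.62, 0.27 m / 0.5 = 0.54, 28.6 degrees / 180 = 0.1589.

Emit:
pendant(increments={"segments":[[0.06, -0.02, -0.04, 0.0389, 0.05], [0.14, -0.06, -0.04, 0.0778, 0.05], [0.22, -0.1, -0.04, 0.1167, 0.05], [0.3, -0.14, -0.04, 0.1556, 0.05], [0.38, -0.18, -0.04, 0.1589, 0.05], [0.46, -0.22, -0.04, 0.1589, 0.05], [0.54, -0.26, -0.04, 0.1589, 0.05], [0.62, -0.3, -0.04, 0.1589, 0.05]]}, grip_n=20)

```text
time_s: 0.77
tool_pos: [0.487, -0.326, 0.2593]
tool_rot: [-180.0, 0.0, -2.0]
force: [0.2, -0.8, 0.5]
grip_width: 0.0512
grasp_force: 0.0
```

Run:
```python
from h import *
S=json.load(open('S.json')); print(delta([*S['player'][:2],.26],-2.0))
```

```text
dx 0.0494 dy -0.4482 dz -0.0007 turn 0.03
```

To row units: -0.32 m / 0.5 = -0.64, -0.28 m / 0.5 = -0.56.

Emit:
pendant(increments={"segments":[[0.04, -0.08, 0, 0, 0.05], [0.08, -0.16, 0, 0, 0.05], [0.08, -0.24, 0, 0, 0.05], [0.08, -0.32, 0, 0, 0.05], [0.08, -0.4, 0, 0, 0.05], [0.08, -0.48, 0, 0, 0.05], [0.08, -0.56, 0, 0, 0.05], [0.08, -0.64, 0, 0, 0.05]]}, grip_n=20)

```text
time_s: 1.43
tool_pos: [0.5367, -0.0075, 0.2593]
tool_rot: [180.0, 0.0, -2.0]
force: [0.9, -0.3, -0.2]
grip_width: 0.0502
grasp_force: 0.0
```

Emit:
pendant(increments={"segments":[[0, -0.08, 0, 0, 0.05], [0, -0.16, 0, 0, 0.05], [0, -0.2, 0, 0, 0.05], [0, -0.22, 0, 0, 0.05], [0, -0.22, 0, 0, 0.05]]}, grip_n=20)

```text
time_s: 1.85
tool_pos: [0.5405, 0.1031, 0.2592]
tool_rot: [-180.0, 0.0, -1.7]
force: [-0.1, -0.3, 0.3]
grip_width: 0.0498
grasp_force: 0.0
```

Run:
```python
from h import *
S=json.load(open('S.json')); print(delta([*S['player'][:2],.066],-2.0))
```

```text
dx 0.0107 dy -0.0175 dz 0.1932 turn 0.30
```

To row units: 0.1 m / 0.5 = 0.2, 0.09 m / 0.5 = 0.18.

Emit:
pendant(increments={"segments":[[0.022, -0.034, 0, 0, 0.05], [0.022, -0.034, 0.08, 0, 0.05], [0.022, -0.034, 0.14, 0, 0.05], [0.022, -0.034, 0.18, 0, 0.05], [0.022, -0.034, 0.2, 0, 0.05], [0.022, -0.034, 0.2, 0, 0.05]]}, grip_n=20)

```text
time_s: 2.35
tool_pos: [0.5514, 0.114, 0.1567]
tool_rot: [179.9, 0.3, -2.2]
force: [-0.1, -0.9, -0.3]
grip_width: 0.0498
grasp_force: 0.0
```

Run:
```python
from h import *
from cell import read_camera
r=read_camera("wrist"); im=r["color"]; M=r["world_from_camera"]
S=json.load(open('S.json'))
def pj(P):
    c=(P-M[:3,3])@M[:3,:3]; return np.int32(np.c_[c[:,0]/c[:,2]*r["fx"]+r["cx"],c[:,1]/c[:,2]*r["fy"]+r["cy"]])
for n,l,w,z in [("double",.109,.026,.082),("carton",.1,.02,.107),("single",.109,.017,.082),("player",.11,.028,.092)]: cv2.polylines(im,[pj(rect(S[n],l,w,z))],True,(0,0,255),1)
cv2.imwrite("pics/w1.png",im); print(delta([*S['player'][:2],.066],-2.0))
```

```text
dx -0.0010 dy -0.0054 dz 0.0928 turn -0.12
```

View pics/w1.png

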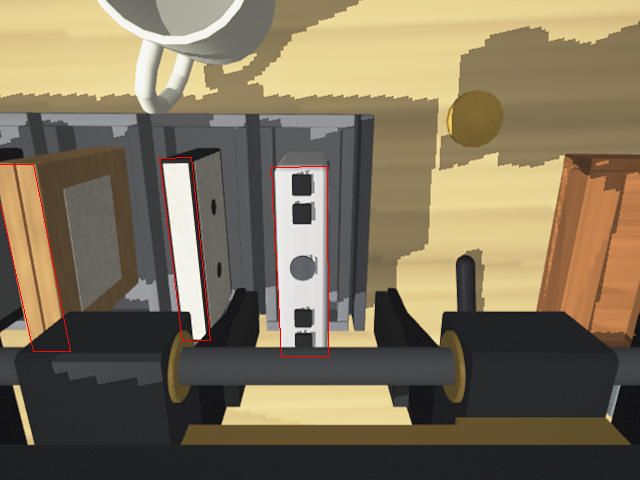

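The wrist view shows the player at (302,260), matching my predicted outline, with clear gaps on both sides for the fingers. I'll descend and grip.

To row units: 0.092 m / 0.5 = 0.184, -0.005 m / 0.5 = -0.01.

Emit:
pendant(increments={"segments":[[0, -0.01, 0.06, 0, 0.05], [0, -0.01, 0.12, 0, 0.05], [0, -0.01, 0.16, 0, 0.05], [0, -0.01, 0.18, 0, 0.05], [0, -0.01, 0.184, 0, 0.05], [0, -0.01, 0.184, 0, 0.05]]}, grip_n=20)

```text
time_s: 2.9
tool_pos: [0.5538, 0.1217, 0.0686]
tool_rot: [-180.0, -0.1, -2.0]
force: [0.2, -0.2, -0.2]
grip_width: 0.0501
grasp_force: 0.0
```

Emit:
pendant(increments={"segments":[[0, 0, 0, 0, 0], [0, 0, 0, 0, 0], [0, 0, 0, 0, 0], [0, 0, 0, 0, 0], [0, 0, 0, 0, 0], [0, 0, 0, 0, 0]]}, grip_n=25)

```text
time_s: 3.4
tool_pos: [0.5534, 0.122, 0.0683]
tool_rot: [180.0, -0.1, -2.0]
force: [-0.1, -0.7, 4.1]
grip_width: 0.0277
grasp_force: 25.0
```

Emit:
pendant(increments={"segments":[[0, 0, -0.02, 0, 0], [0, 0, -0.06, 0, 0], [0, 0, -0.12, 0, 0], [0, 0, -0.18, 0, 0], [0, 0, -0.23, 0, 0], [0, 0, -0.24, 0, 0], [0, 0, -0.24, 0, 0]]}, grip_n=25)

```text
time_s: 3.98
tool_pos: [0.5537, 0.1225, 0.1893]
tool_rot: [-180.0, -0.2, -2.0]
force: [0.1, 0.3, -2.3]
grip_width: 0.0277
grasp_force: 25.0
```

Run:
```python
from h import *
print(delta([.5198,-.1085,.186],-2.6))
```

```text
dx -0.0260 dy 0.2320 dz 0.0033 turn 0.64
```

Gripped at 27.7 mm, as expected for the player. Now to the shelf's leftmost pocket.

To row units: 0.232 m / 0.5 = 0.464, 0.22 m / 0.5 = 0.44, 0.6 degrees / 180 = 0.0033.

Emit:
pendant(increments={"segments":[[-0.006, 0.06, 0, 0.0017, 0], [-0.016, 0.14, 0, 0.0033, 0], [-0.026, 0.22, 0, 0.0033, 0], [-0.036, 0.3, 0, 0.0033, 0], [-0.044, 0.38, 0, 0.0033, 0], [-0.052, 0.44, 0, 0.0033, 0], [-0.052, 0.464, 0, 0.0033, 0], [-0.052, 0.464, 0, 0.0033, 0]]}, grip_n=25)

```text
time_s: 4.65
tool_pos: [0.5166, -0.1135, 0.185]
tool_rot: [179.9, 0.3, -3.0]
force: [0.4, 0.8, -2.8]
grip_width: 0.0279
grasp_force: 25.0
```

Emit:
pendant(increments={"segments":[[0, 0, 0, 0, 0], [0, 0, 0.06, 0, 0], [0, 0, 0.1, 0, 0], [0, 0, 0.12, 0, 0], [0, 0, 0.12, 0, 0]]}, grip_n=25)

```text
time_s: 5.07
tool_pos: [0.5167, -0.1063, 0.1243]
tool_rot: [-179.9, 0.4, -2.4]
force: [-0.5, -0.3, -2.3]
grip_width: 0.0279
grasp_force: 25.0
```

Run:
```python
from h import *
from cell import read_camera
print(delta([.5198,-.1085,.069],-2.6))
cv2.imwrite("pics/w2.png",read_camera("wrist")["color"])
```

```text
dx 0.0031 dy 0.0020 dz 0.0553 turn 0.21
```

View pics/w2.png

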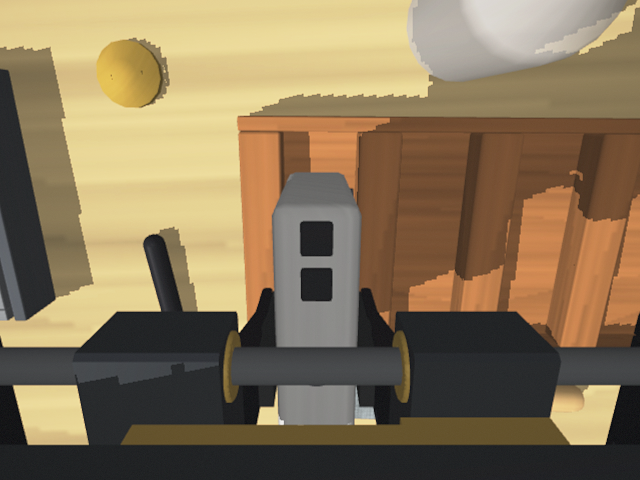

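The player's front face (275–358 px) is lined up with the leftmost pocket (about 282–358 px). I'll lower it gently.

To row units: 0.054 m / 0.5 = 0.108, 0.053 m / 0.5 = 0.106.

Emit:
pendant(increments={"segments":[[0.006, 0.004, 0.03, 0, 0], [0.006, 0.004, 0.06, 0, 0], [0.006, 0.004, 0.084, 0, 0], [0.006, 0.004, 0.096, 0, 0], [0.006, 0.004, 0.102, 0, 0], [0.006, 0.004, 0.106, 0, 0], [0.006, 0.004, 0.108, 0, 0], [0.006, 0.004, 0.108, 0, 0]]}, grip_n=25)

```text
time_s: 5.78
tool_pos: [0.5222, -0.1111, 0.0741]
tool_rot: [180.0, -0.1, -2.6]
force: [-0.6, -0.3, -3.6]
grip_width: 0.028
grasp_force: 25.0
```

To row units: 0.003 m / 0.5 = 0.006, 0.002 m / 0.5 = 0.004.

Emit:
pendant(increments={"segments":[[0, 0, 0.002, 0, 0], [0, 0, 0.004, 0, 0], [0, 0, 0.006, 0, 0], [0, 0, 0.006, 0, 0]]}, grip_n=25)

```text
time_s: 6.12
tool_pos: [0.5217, -0.1111, 0.0705]
tool_rot: [180.0, 0.0, -2.6]
force: [-0.0, 0.4, -3.1]
grip_width: 0.0275
grasp_force: 25.0
```

Emit:
pendant(increments={"segments":[[0, 0, 0.002, 0, 0], [0, 0, 0.004, 0, 0], [0, 0, 0.004, 0, 0]]}, grip_n=25)

```text
time_s: 6.37
tool_pos: [0.5218, -0.111, 0.0685]
tool_rot: [180.0, -0.0, -2.6]
force: [0.4, 0.7, -3.9]
grip_width: 0.0278
grasp_force: 25.0
```

To row units: 0.001 m / 0.5 = 0.002.

Emit:
pendant(increments={"segments":[[0, 0, 0.002, 0, 0], [0, 0, 0.002, 0, 0]]}, grip_n=25)

```text
time_s: 6.53
tool_pos: [0.5219, -0.1111, 0.0684]
tool_rot: [180.0, 0.0, -2.6]
force: [-3.3, 0.6, 4.6]
grip_width: 0.0278
grasp_force: 25.0
```

Emit:
pendant(increments={"segments":[[0, 0, 0.002, 0, 0], [0, 0, 0.002, 0, 0]]}, grip_n=25)

```text
time_s: 6.7
tool_pos: [0.5218, -0.1111, 0.0683]
tool_rot: [180.0, 0.0, -2.6]
force: [-5.5, 0.7, 10.7]
grip_width: 0.028
grasp_force: 25.0
```

Contact is at z 0.0684. I'll release gently, back off, and then go for the single case.

To row units: -0.001 m / 0.5 = -0.002.

Emit:
pendant(increments={"segments":[[0, 0, -0.002, 0, 0], [0, 0, -0.002, 0, 0.032], [0, 0, -0.002, 0, 0.036], [0, 0, -0.002, 0, 0.04], [0, 0, -0.002, 0, 0.05], [0, 0, -0.002, 0, 0.05], [0, 0, -0.002, 0, 0.05]]}, grip_n=15)

```text
time_s: 7.28
tool_pos: [0.5218, -0.111, 0.0675]
tool_rot: [180.0, -0.0, -2.6]
force: [0.3, 0.2, -0.4]
grip_width: 0.0478
grasp_force: 0.0
```

Emit:
pendant(increments={"segments":[[0, 0, -0.02, 0, 0.05], [0, 0, -0.06, 0, 0.05], [0, 0, -0.12, 0, 0.05], [0, 0, -0.18, 0, 0.05], [0, 0, -0.2, 0, 0.05]]}, grip_n=20)

```text
time_s: 7.7
tool_pos: [0.5243, -0.1113, 0.1729]
tool_rot: [179.9, -0.4, -2.6]
force: [1.5, -0.4, -0.5]
grip_width: 0.0498
grasp_force: 0.0
```

Run:
```python
from h import *
from cell import read_camera
S=json.load(open('S.json')); print(delta([*S['single'][:2],.15],-2.0))
im=read_camera("scene")["color"]; cv2.imwrite("pics/sc1.png",cv2.resize(im[120:420,80:480],None,fx=2,fy=2))
```

```text
dx 0.0205 dy -0.2983 dz 0.0229 turn -0.56
```

View pics/sc1.png

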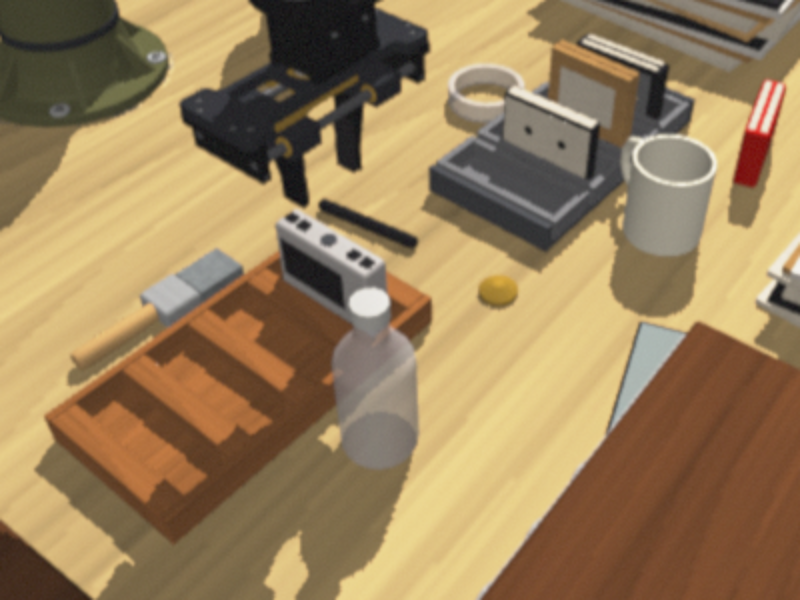

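The player stands upright in the leftmost pocket (crop (330,260)). Next, the single case.

To row units: -0.298 m / 0.5 = -0.596, -0.275 m / 0.5 = -0.55, -0.5 degrees / 180 = -0.0028.

Emit:
pendant(increments={"segments":[[0.01, -0.08, -0.02, 0, 0.05], [0.02, -0.16, -0.02, 0, 0.05], [0.04, -0.24, -0.02, -0.0028, 0.05], [0.04, -0.32, -0.02, -0.0028, 0.05], [0.04, -0.4, -0.02, -0.0028, 0.05], [0.04, -0.48, -0.02, -0.0028, 0.05], [0.04, -0.55, -0.02, -0.0028, 0.05], [0.04, -0.596, -0.02, -0.0028, 0.05]]}, grip_n=20)

```text
time_s: 8.42
tool_pos: [0.5536, 0.1906, 0.1769]
tool_rot: [-179.9, 0.1, -1.8]
force: [-0.0, -0.1, -0.1]
grip_width: 0.0502
grasp_force: 0.0
```

Emit:
pendant(increments={"segments":[[0, 0, 0, 0, 0.05], [0, 0, 0, 0, 0.05], [0, 0, 0.04, 0, 0.05], [0, 0, 0.04, 0, 0.05]]}, grip_n=20)

```text
time_s: 8.75
tool_pos: [0.5535, 0.1829, 0.1541]
tool_rot: [179.8, 0.3, -2.2]
force: [-0.8, -0.7, -1.0]
grip_width: 0.0501
grasp_force: 0.0
```

Run:
```python
from h import *
S=json.load(open('S.json')); print(delta([*S['single'][:2],.066],-2.0))
```

```text
dx 0.0045 dy -0.0032 dz 0.0881 turn -0.20
```

To row units: 0.086 m / 0.5 = 0.172, 0.003 m / 0.5 = 0.006.

Emit:
pendant(increments={"segments":[[0.006, -0.002, 0.06, 0, 0.05], [0.006, -0.002, 0.12, 0, 0.05], [0.006, -0.002, 0.16, 0, 0.05], [0.006, -0.002, 0.172, 0, 0.05], [0.006, -0.002, 0.172, 0, 0.05], [0.006, -0.002, 0.172, 0, 0.05]]}, grip_n=20)

```text
time_s: 9.25
tool_pos: [0.5588, 0.1859, 0.0723]
tool_rot: [180.0, -0.0, -2.1]
force: [0.7, 0.6, 0.6]
grip_width: 0.0504
grasp_force: 0.0
```

Emit:
pendant(increments={"segments":[[0, 0, 0, 0, 0], [0, 0, 0, 0, 0], [0, 0, 0, 0, 0], [0, 0, 0, 0, 0], [0, 0, 0, 0, 0], [0, 0, 0, 0, 0], [0, 0, 0, 0, 0]]}, grip_n=20)

```text
time_s: 9.83
tool_pos: [0.5582, 0.1867, 0.0718]
tool_rot: [180.0, -0.0, -2.1]
force: [-1.1, 0.4, 1.8]
grip_width: 0.0166
grasp_force: 20.0
```

Emit:
pendant(increments={"segments":[[0, 0, -0.02, 0, 0], [0, 0, -0.06, 0, 0], [0, 0, -0.12, 0, 0], [0, 0, -0.18, 0, 0], [0, 0, -0.22, 0, 0], [0, 0, -0.24, 0, 0], [0, 0, -0.24, 0, 0]]}, grip_n=20)

```text
time_s: 10.42
tool_pos: [0.5595, 0.1873, 0.1945]
tool_rot: [-179.9, -0.3, -2.1]
force: [1.2, 0.6, -0.2]
grip_width: 0.0169
grasp_force: 20.0
```

Run:
```python
from h import *
print(delta([.5167,-.1765,.186],-2.6))
```

```text
dx -0.0297 dy 0.3651 dz 0.0085 turn 0.53
```

To row units: 0.31 m / 0.5 = 0.62, -0.012 m / 0.5 = -0.024, 0.5 degrees / 180 = 0.0028.

Emit:
pendant(increments={"segments":[[-0.006, 0.06, 0, 0.0017, 0], [-0.012, 0.14, 0, 0.0028, 0], [-0.018, 0.22, 0, 0.0028, 0], [-0.024, 0.3, 0, 0.0028, 0], [-0.032, 0.38, 0, 0.0028, 0], [-0.04, 0.46, 0, 0.0028, 0], [-0.048, 0.54, 0, 0.0028, 0], [-0.056, 0.62, 0, 0.0028, 0]]}, grip_n=20)

```text
time_s: 11.08
tool_pos: [0.5172, -0.1239, 0.1897]
tool_rot: [-180.0, 0.2, -2.6]
force: [1.8, 0.1, -0.8]
grip_width: 0.0167
grasp_force: 20.0
```

Emit:
pendant(increments={"segments":[[-0.002, 0.06, 0, 0, 0], [-0.002, 0.1, 0, 0, 0], [-0.002, 0.11, 0, 0, 0], [-0.002, 0.11, 0, 0, 0], [-0.002, 0.11, 0.06, 0, 0], [-0.002, 0.11, 0.12, 0, 0], [-0.002, 0.11, 0.14, 0, 0], [-0.002, 0.11, 0.14, 0, 0]]}, grip_n=20)

```text
time_s: 11.75
tool_pos: [0.5132, -0.1741, 0.118]
tool_rot: [-179.8, 0.4, -2.4]
force: [-0.1, -0.0, -1.2]
grip_width: 0.0167
grasp_force: 20.0
```

Run:
```python
from h import *
print(delta([.5167,-.1765,.0718],-2.6))
```

```text
dx 0.0036 dy 0.0023 dz 0.0462 turn 0.20
```

To row units: 0.04 m / 0.5 = 0.08, 0.001 m / 0.5 = 0.002.

Emit:
pendant(increments={"segments":[[0.002, 0, 0.03, 0, 0], [0.002, 0, 0.05, 0, 0], [0.002, 0, 0.066, 0, 0], [0.002, 0, 0.074, 0, 0], [0.002, 0, 0.078, 0, 0], [0.002, 0, 0.08, 0, 0], [0.002, 0, 0.08, 0, 0]]}, grip_n=20)

```text
time_s: 12.33
tool_pos: [0.5168, -0.1772, 0.0819]
tool_rot: [180.0, -0.0, -2.6]
force: [-0.6, -1.1, -1.0]
grip_width: 0.0173
grasp_force: 20.0
```

Emit:
pendant(increments={"segments":[[0, 0, 0.002, 0, 0], [0, 0, 0.004, 0, 0], [0, 0, 0.004, 0, 0]]}, grip_n=20)

```text
time_s: 12.58
tool_pos: [0.5166, -0.1771, 0.0797]
tool_rot: [180.0, -0.0, -2.6]
force: [0.1, 0.2, -0.7]
grip_width: 0.0174
grasp_force: 20.0
```

Another 7.5 mm to the floor.

To row units: 0.006 m / 0.5 = 0.012, 0.005 m / 0.5 = 0.01.

Emit:
pendant(increments={"segments":[[0, 0, 0.004, 0, 0], [0, 0, 0.008, 0, 0], [0, 0, 0.01, 0, 0], [0, 0, 0.012, 0, 0], [0, 0, 0.012, 0, 0]]}, grip_n=20)

```text
time_s: 13.0
tool_pos: [0.5163, -0.177, 0.0732]
tool_rot: [-180.0, 0.0, -2.6]
force: [-1.0, 1.1, -0.5]
grip_width: 0.017
grasp_force: 20.0
```

Emit:
pendant(increments={"segments":[[0, 0, 0.002, 0, 0], [0, 0, 0.002, 0, 0]]}, grip_n=20)

```text
time_s: 13.17
tool_pos: [0.5165, -0.177, 0.0724]
tool_rot: [-180.0, 0.0, -2.6]
force: [-0.3, -0.1, -1.2]
grip_width: 0.0164
grasp_force: 20.0
```

Emit:
pendant(increments={"segments":[[0, 0, 0.002, 0, 0], [0, 0, 0.002, 0, 0]]}, grip_n=20)

```text
time_s: 13.33
tool_pos: [0.5167, -0.1771, 0.0718]
tool_rot: [180.0, -0.0, -2.6]
force: [0.6, -0.4, 0.4]
grip_width: 0.0166
grasp_force: 20.0
```

To row units: 0.0006 m / 0.5 = 0.0012.

Emit:
pendant(increments={"segments":[[0, 0, 0.0012, 0, 0], [0, 0, 0.0012, 0, 0]]}, grip_n=20)

```text
time_s: 13.5
tool_pos: [0.5167, -0.1771, 0.0717]
tool_rot: [180.0, -0.0, -2.6]
force: [-2.4, 1.2, 4.1]
grip_width: 0.0166
grasp_force: 20.0
```

Emit:
pendant(increments={"segments":[[0, 0, 0, 0, 0.02], [0, 0, 0, 0, 0.024], [0, 0, 0, 0, 0.03], [0, 0, 0, 0, 0.04], [0, 0, 0, 0, 0.05], [0, 0, 0, 0, 0.05], [0, 0, 0, 0, 0.05]]}, grip_n=15)

```text
time_s: 14.08
tool_pos: [0.5165, -0.1771, 0.0708]
tool_rot: [180.0, 0.0, -2.6]
force: [-0.3, -0.7, -0.4]
grip_width: 0.0465
grasp_force: 0.0
```

Emit:
pendant(increments={"segments":[[0, 0, -0.02, 0, 0.05], [0, 0, -0.06, 0, 0.05], [0, 0, -0.12, 0, 0.05], [0, 0, -0.18, 0, 0.05], [0, 0, -0.24, 0, 0.05], [0, 0, -0.24, 0, 0.05]]}, grip_n=20)

```text
time_s: 14.58
tool_pos: [0.5203, -0.178, 0.1985]
tool_rot: [179.8, -0.6, -2.6]
force: [0.6, -0.4, -0.2]
grip_width: 0.0501
grasp_force: 0.0
```

Run:
```python
from h import *
S=json.load(open('S.json')); print(delta([*S['carton'][:2],.19],-2.3))
```

```text
dx 0.0251 dy -0.4345 dz 0.0085 turn -0.26
```

Contact was felt and the single case released. Next, the carton.

To row units: -0.32 m / 0.5 = -0.64, -0.28 m / 0.5 = -0.56.

Emit:
pendant(increments={"segments":[[0.006, -0.08, 0, 0, 0.05], [0.012, -0.16, 0, 0, 0.05], [0.018, -0.24, 0, 0, 0.05], [0.024, -0.32, 0, 0, 0.05], [0.03, -0.4, 0, 0, 0.05], [0.036, -0.48, 0, 0, 0.05], [0.042, -0.56, 0, 0, 0.05], [0.048, -0.64, 0, 0, 0.05]]}, grip_n=20)

```text
time_s: 15.25
tool_pos: [0.5549, 0.1434, 0.1918]
tool_rot: [180.0, -0.1, -2.6]
force: [0.0, 0.0, 0.0]
grip_width: 0.0497
grasp_force: 0.0
```

Emit:
pendant(increments={"segments":[[0.008, -0.08, 0, 0, 0.05], [0.008, -0.16, 0, 0, 0.05], [0.008, -0.21, 0, 0, 0.05], [0.008, -0.23, 0, 0, 0.05], [0.008, -0.23, 0.04, 0, 0.05], [0.008, -0.23, 0.06, 0, 0.05], [0.008, -0.23, 0.06, 0, 0.05]]}, grip_n=20)

```text
time_s: 15.83
tool_pos: [0.5627, 0.2539, 0.1581]
tool_rot: [179.8, 0.3, -2.6]
force: [-0.5, -1.7, -0.6]
grip_width: 0.0501
grasp_force: 0.0
```

Run:
```python
from h import *
S=json.load(open('S.json')); print(delta([*S['carton'][:2],.08],-2.3))
```

```text
dx 0.0020 dy -0.0012 dz 0.0781 turn -0.34
```

To row units: 0.08 m / 0.5 = 0.16, 0.07 m / 0.5 = 0.14.

Emit:
pendant(increments={"segments":[[0.002, 0, 0.06, 0, 0.05], [0.002, 0, 0.11, 0, 0.05], [0.002, 0, 0.14, 0, 0.05], [0.002, 0, 0.16, 0, 0.05], [0.002, 0, 0.16, 0, 0.05], [0.002, 0, 0.16, 0, 0.05]]}, grip_n=20)

```text
time_s: 16.33
tool_pos: [0.5655, 0.2554, 0.0814]
tool_rot: [180.0, -0.0, -2.6]
force: [0.1, -0.6, 0.5]
grip_width: 0.0502
grasp_force: 0.0
```

Emit:
pendant(increments={"segments":[[0, 0, 0, 0, 0], [0, 0, 0, 0, 0], [0, 0, 0, 0, 0], [0, 0, 0, 0, 0], [0, 0, 0, 0, 0], [0, 0, 0, 0, 0], [0, 0, 0, 0, 0]]}, grip_n=20)

```text
time_s: 16.92
tool_pos: [0.5651, 0.2562, 0.0813]
tool_rot: [180.0, -0.0, -2.6]
force: [-0.2, -0.2, 1.9]
grip_width: 0.0201
grasp_force: 19.9
```

Emit:
pendant(increments={"segments":[[0, 0, -0.02, 0, 0], [0, 0, -0.06, 0, 0], [0, 0, -0.12, 0, 0], [0, 0, -0.18, 0, 0], [0, 0, -0.24, 0, 0], [0, 0, -0.26, 0, 0], [0, 0, -0.26, 0, 0], [0, 0, -0.26, 0, 0]]}, grip_n=20)

```text
time_s: 17.58
tool_pos: [0.5647, 0.256, 0.2105]
tool_rot: [180.0, 0.0, -2.6]
force: [0.3, -0.5, -1.7]
grip_width: 0.0196
grasp_force: 19.9
```

Run:
```python
from h import *
print(delta([.5135,-.2445,.2],-2.6))
```

```text
dx -0.0288 dy 0.5023 dz 0.0105 turn 0.03
```

To row units: 0.31 m / 0.5 = 0.62, 0.27 m / 0.5 = 0.54.

Emit:
pendant(increments={"segments":[[-0.004, 0.06, 0, 0, 0], [-0.008, 0.14, 0, 0, 0], [-0.012, 0.22, 0, 0, 0], [-0.018, 0.3, 0, 0, 0], [-0.024, 0.38, 0, 0, 0], [-0.03, 0.46, 0, 0, 0], [-0.036, 0.54, 0, 0, 0], [-0.04, 0.62, 0, 0, 0]]}, grip_n=20)

```text
time_s: 18.25
tool_pos: [0.5288, -0.0546, 0.2083]
tool_rot: [-180.0, 0.3, -2.6]
force: [0.6, 0.3, -1.9]
grip_width: 0.02
grasp_force: 19.9
```

Emit:
pendant(increments={"segments":[[-0.004, 0.08, 0, 0, 0], [-0.008, 0.16, 0, 0, 0], [-0.012, 0.24, 0, 0, 0], [-0.016, 0.32, 0, 0, 0], [-0.018, 0.37, 0, 0, 0], [-0.018, 0.384, 0, 0, 0], [-0.018, 0.384, 0, 0, 0], [-0.018, 0.384, 0, 0, 0]]}, grip_n=20)

```text
time_s: 18.92
tool_pos: [0.5128, -0.2427, 0.2089]
tool_rot: [-179.9, 0.2, -2.6]
force: [0.5, 0.7, -0.6]
grip_width: 0.0198
grasp_force: 19.9
```

Emit:
pendant(increments={"segments":[[0, 0, 0.06, 0, 0], [0, 0, 0.12, 0, 0], [0, 0, 0.16, 0, 0], [0, 0, 0.18, 0, 0], [0, 0, 0.18, 0, 0], [0, 0, 0.18, 0, 0]]}, grip_n=20)

```text
time_s: 19.42
tool_pos: [0.514, -0.2425, 0.121]
tool_rot: [-180.0, 0.0, -2.4]
force: [-0.6, -0.9, -1.1]
grip_width: 0.0199
grasp_force: 19.9
```

Run:
```python
from h import *
print(delta([.5135,-.2445,.0813],-2.6))
```

```text
dx -0.0004 dy 0.0020 dz 0.0397 turn 0.16
```

To row units: 0.037 m / 0.5 = 0.074, 0.036 m / 0.5 = 0.072.

Emit:
pendant(increments={"segments":[[0, 0.002, 0.03, 0, 0], [0, 0.002, 0.05, 0, 0], [0, 0.002, 0.064, 0, 0], [0, 0.002, 0.07, 0, 0], [0, 0.002, 0.072, 0, 0], [0, 0.002, 0.074, 0, 0], [0, 0.002, 0.074, 0, 0]]}, grip_n=20)

```text
time_s: 20.0
tool_pos: [0.5138, -0.2451, 0.0843]
tool_rot: [180.0, -0.0, -2.6]
force: [-0.7, -0.2, -1.5]
grip_width: 0.0198
grasp_force: 19.9
```

Emit:
pendant(increments={"segments":[[0, 0, 0.001, 0, 0], [0, 0, 0.002, 0, 0], [0, 0, 0.002, 0, 0]]}, grip_n=20)

```text
time_s: 20.25
tool_pos: [0.5136, -0.2451, 0.0832]
tool_rot: [180.0, -0.0, -2.6]
force: [0.2, -0.8, -1.1]
grip_width: 0.0197
grasp_force: 19.9
```

To row units: 0.0012 m / 0.5 = 0.0024, 0.0006 m / 0.5 = 0.0012.

Emit:
pendant(increments={"segments":[[0, 0, 0.0012, 0, 0], [0, 0, 0.0024, 0, 0], [0, 0, 0.0024, 0, 0]]}, grip_n=20)

```text
time_s: 20.5
tool_pos: [0.5134, -0.245, 0.0816]
tool_rot: [180.0, 0.0, -2.6]
force: [-0.6, -0.9, -0.3]
grip_width: 0.0198
grasp_force: 19.9
```

Emit:
pendant(increments={"segments":[[0, 0, 0.0014, 0, 0], [0, 0, 0.0014, 0, 0]]}, grip_n=20)

```text
time_s: 20.67
tool_pos: [0.5136, -0.2451, 0.0813]
tool_rot: [180.0, -0.0, -2.6]
force: [-0.1, 0.5, 0.3]
grip_width: 0.02
grasp_force: 19.9
```

Emit:
pendant(increments={"segments":[[0, 0, 0.0014, 0, 0], [0, 0, 0.0014, 0, 0]]}, grip_n=20)

```text
time_s: 20.83
tool_pos: [0.5136, -0.2451, 0.0812]
tool_rot: [180.0, -0.0, -2.6]
force: [-1.3, 0.8, 5.1]
grip_width: 0.0201
grasp_force: 19.9
```

Contact. I'll release and go to the double case.

Emit:
pendant(increments={"segments":[[0, 0, 0, 0, 0.024], [0, 0, 0, 0, 0.028], [0, 0, 0, 0, 0.034], [0, 0, 0, 0, 0.042], [0, 0, 0, 0, 0.05], [0, 0, 0, 0, 0.05], [0, 0, 0, 0, 0.05]]}, grip_n=15)

```text
time_s: 21.42
tool_pos: [0.5134, -0.245, 0.0802]
tool_rot: [180.0, 0.0, -2.6]
force: [0.6, 0.1, -0.1]
grip_width: 0.0477
grasp_force: 0.0
```

Emit:
pendant(increments={"segments":[[0, 0, -0.02, 0, 0.05], [0, 0, -0.06, 0, 0.05], [0, 0, -0.12, 0, 0.05], [0, 0, -0.18, 0, 0.05], [0, 0, -0.22, 0, 0.05], [0, 0, -0.22, 0, 0.05]]}, grip_n=20)

```text
time_s: 21.92
tool_pos: [0.5164, -0.2461, 0.1967]
tool_rot: [179.8, -0.5, -2.6]
force: [1.0, -1.0, 0.6]
grip_width: 0.0499
grasp_force: 0.0
```

Emit:
pendant(increments={"segments":[[0.004, -0.08, 0, 0, 0.05], [0.008, -0.16, 0, 0, 0.05], [0.012, -0.24, 0, 0, 0.05], [0.016, -0.32, 0, 0, 0.05], [0.02, -0.4, 0, 0, 0.05], [0.026, -0.48, 0, 0, 0.05], [0.032, -0.56, 0, 0, 0.05], [0.036, -0.64, 0, 0, 0.05]]}, grip_n=20)

```text
time_s: 22.58
tool_pos: [0.5456, 0.0757, 0.1905]
tool_rot: [180.0, -0.0, -2.6]
force: [-0.2, 0.4, 0.6]
grip_width: 0.05
grasp_force: 0.0
```

Run:
```python
from h import *
S=json.load(open('S.json')); print(delta([*S['double'][:2],.19],-2.0))
```

```text
dx 0.0069 dy -0.2476 dz 0.0005 turn -0.58
```

To row units: -0.247 m / 0.5 = -0.494, -0.235 m / 0.5 = -0.47, -0.5 degrees / 180 = -0.0028.

Emit:
pendant(increments={"segments":[[0.004, -0.08, 0, 0, 0.05], [0.008, -0.16, 0, 0, 0.05], [0.012, -0.24, 0, 0, 0.05], [0.014, -0.32, 0, 0, 0.05], [0.014, -0.4, 0, -0.0028, 0.05], [0.014, -0.47, 0, -0.0028, 0.05], [0.014, -0.494, 0, -0.0028, 0.05], [0.014, -0.494, 0, -0.0028, 0.05]]}, grip_n=20)

```text
time_s: 23.25
tool_pos: [0.5617, 0.3253, 0.19]
tool_rot: [-179.8, 0.1, -1.7]
force: [-0.4, -0.3, 0.4]
grip_width: 0.05
grasp_force: 0.0
```

Emit:
pendant(increments={"segments":[[0, 0, 0, 0, 0.05], [0, 0, 0.04, 0, 0.05], [0, 0, 0.06, 0, 0.05], [0, 0, 0.06, 0, 0.05]]}, grip_n=20)

```text
time_s: 23.58
tool_pos: [0.5633, 0.3165, 0.1573]
tool_rot: [179.7, 0.2, -2.2]
force: [-0.3, -0.5, -0.4]
grip_width: 0.0501
grasp_force: 0.0
```

Run:
```python
from h import *
from cell import read_camera
r=read_camera("wrist"); im=r["color"]; M=r["world_from_camera"]
S=json.load(open('S.json'))
c=(rect([*S['double'][:2],-.035],.109,.026,.082)-M[:3,3])@M[:3,:3]
cv2.polylines(im,[np.int32(np.c_[c[:,0]/c[:,2]*r["fx"]+r["cx"],c[:,1]/c[:,2]*r["fy"]+r["cy"]])],True,(0,0,255),1)
cv2.imwrite("pics/w3.png",im); print(delta([*S['double'][:2],.066],-2.0))
```

```text
dx -0.0004 dy -0.0053 dz 0.0927 turn -0.23
```

View pics/w3.png

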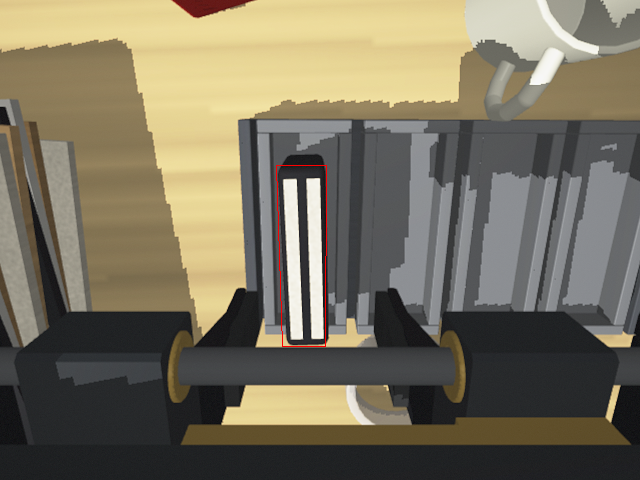

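The wrist view shows the double case (two white strips, black) at (303,250), matching the outline to within about 1 mm, with the other pockets empty. I'll descend and grip.

To row units: 0.09 m / 0.5 = 0.18, 0.088 m / 0.5 = 0.176.

Emit:
pendant(increments={"segments":[[0, -0.006, 0.06, 0, 0.05], [0, -0.006, 0.12, 0, 0.05], [0, -0.006, 0.16, 0, 0.05], [0, -0.006, 0.176, 0, 0.05], [0, -0.006, 0.18, 0, 0.05], [0, -0.006, 0.18, 0, 0.05]]}, grip_n=20)

```text
time_s: 24.13
tool_pos: [0.5645, 0.323, 0.071]
tool_rot: [-180.0, -0.0, -2.1]
force: [-0.1, -0.7, -0.1]
grip_width: 0.0492
grasp_force: 0.0
```

Emit:
pendant(increments={"segments":[[0, 0, 0, 0, 0], [0, 0, 0, 0, 0], [0, 0, 0, 0, 0], [0, 0, 0, 0, 0], [0, 0, 0, 0, 0], [0, 0, 0, 0, 0], [0, 0, 0, 0, 0]]}, grip_n=20)

```text
time_s: 24.72
tool_pos: [0.5643, 0.3235, 0.071]
tool_rot: [-180.0, -0.0, -2.1]
force: [0.2, -1.5, 4.4]
grip_width: 0.0261
grasp_force: 19.8
```

Emit:
pendant(increments={"segments":[[0, 0, -0.02, 0, 0], [0, 0, -0.06, 0, 0], [0, 0, -0.12, 0, 0], [0, 0, -0.18, 0, 0], [0, 0, -0.24, 0, 0], [0, 0, -0.26, 0, 0], [0, 0, -0.26, 0, 0], [0, 0, -0.26, 0, 0]]}, grip_n=20)

```text
time_s: 25.38
tool_pos: [0.5637, 0.3231, 0.1998]
tool_rot: [180.0, 0.0, -2.1]
force: [-0.0, -0.3, -2.1]
grip_width: 0.0258
grasp_force: 19.8
```

Run:
```python
from h import *
print(delta([.5104,-.3124,.2],-2.6))
```

```text
dx -0.0303 dy 0.6370 dz -0.0002 turn 0.54
```

To row units: 0.31 m / 0.5 = 0.62, 0.27 m / 0.5 = 0.54.

Emit:
pendant(increments={"segments":[[-0.004, 0.06, 0, 0, 0], [-0.008, 0.14, 0, 0, 0], [-0.012, 0.22, 0, 0, 0], [-0.016, 0.3, 0, 0, 0], [-0.02, 0.38, 0, 0, 0], [-0.024, 0.46, 0, 0, 0], [-0.028, 0.54, 0, 0, 0], [-0.032, 0.62, 0, 0, 0]]}, grip_n=20)

```text
time_s: 26.05
tool_pos: [0.5346, 0.0118, 0.1976]
tool_rot: [180.0, 0.3, -2.1]
force: [0.7, -0.1, -1.3]
grip_width: 0.0259
grasp_force: 19.8
```

Emit:
pendant(increments={"segments":[[-0.004, 0.08, 0, 0, 0], [-0.008, 0.16, 0, 0, 0], [-0.012, 0.24, 0, 0, 0], [-0.016, 0.32, 0, 0, 0], [-0.02, 0.4, 0, 0.0028, 0], [-0.024, 0.48, 0, 0.0028, 0], [-0.026, 0.56, 0, 0.0028, 0], [-0.028, 0.62, 0, 0.0028, 0]]}, grip_n=20)

```text
time_s: 26.72
tool_pos: [0.5087, -0.299, 0.1972]
tool_rot: [-180.0, 0.3, -2.8]
force: [0.0, -0.9, -1.6]
grip_width: 0.0257
grasp_force: 19.8
```

Emit:
pendant(increments={"segments":[[0, 0.02, 0, 0, 0], [0, 0.034, 0, 0, 0], [0, 0.034, 0, 0, 0], [0, 0.034, 0.06, 0, 0], [0, 0.034, 0.12, 0, 0], [0, 0.034, 0.15, 0, 0], [0, 0.034, 0.16, 0, 0], [0, 0.034, 0.16, 0, 0]]}, grip_n=20)

```text
time_s: 27.38
tool_pos: [0.5103, -0.3093, 0.1184]
tool_rot: [-179.8, 0.2, -2.4]
force: [-0.2, 0.3, -1.6]
grip_width: 0.026
grasp_force: 19.8
```

Run:
```python
from h import *
print(delta([.5104,-.3124,.071],-2.6))
```

```text
dx 0.0002 dy 0.0031 dz 0.0474 turn 0.21
```

To row units: 0.044 m / 0.5 = 0.088, 0.043 m / 0.5 = 0.086.

Emit:
pendant(increments={"segments":[[0, 0.002, 0.03, 0, 0], [0, 0.002, 0.054, 0, 0], [0, 0.002, 0.072, 0, 0], [0, 0.002, 0.082, 0, 0], [0, 0.002, 0.086, 0, 0], [0, 0.002, 0.088, 0, 0], [0, 0.002, 0.088, 0, 0]]}, grip_n=20)

```text
time_s: 27.97
tool_pos: [0.511, -0.3133, 0.0766]
tool_rot: [180.0, -0.0, -2.6]
force: [-0.3, 0.4, -0.1]
grip_width: 0.0257
grasp_force: 19.8
```

Emit:
pendant(increments={"segments":[[0, 0, 0.001, 0, 0], [0, 0, 0.002, 0, 0], [0, 0, 0.002, 0, 0]]}, grip_n=20)

```text
time_s: 28.22
tool_pos: [0.511, -0.3133, 0.0757]
tool_rot: [180.0, -0.0, -2.6]
force: [-0.2, 0.1, -0.9]
grip_width: 0.0263
grasp_force: 19.8
```

To row units: 0.0035 m / 0.5 = 0.007, 0.003 m / 0.5 = 0.006.

Emit:
pendant(increments={"segments":[[0, 0, 0.002, 0, 0], [0, 0, 0.004, 0, 0], [0, 0, 0.006, 0, 0], [0, 0, 0.007, 0, 0], [0, 0, 0.007, 0, 0]]}, grip_n=20)

```text
time_s: 28.63
tool_pos: [0.5106, -0.3131, 0.0716]
tool_rot: [-180.0, 0.0, -2.6]
force: [0.1, -0.3, -1.5]
grip_width: 0.026
grasp_force: 19.8
```

Emit:
pendant(increments={"segments":[[0, 0, 0.0014, 0, 0], [0, 0, 0.0014, 0, 0]]}, grip_n=20)

```text
time_s: 28.8
tool_pos: [0.5108, -0.3132, 0.0711]
tool_rot: [180.0, 0.0, -2.6]
force: [-0.3, 0.1, -0.5]
grip_width: 0.026
grasp_force: 19.8
```

Emit:
pendant(increments={"segments":[[0, 0, 0.0014, 0, 0], [0, 0, 0.0014, 0, 0]]}, grip_n=20)

```text
time_s: 28.97
tool_pos: [0.5108, -0.3133, 0.071]
tool_rot: [180.0, -0.0, -2.6]
force: [-1.8, 1.3, 2.5]
grip_width: 0.0258
grasp_force: 19.8
```

Contact. I'll release, retreat and look.

Emit:
pendant(increments={"segments":[[0, 0, 0, 0, 0.03], [0, 0, 0, 0, 0.034], [0, 0, 0, 0, 0.04], [0, 0, 0, 0, 0.046], [0, 0, 0, 0, 0.05], [0, 0, 0, 0, 0.05], [0, 0, 0, 0, 0.05]]}, grip_n=15)

```text
time_s: 29.55
tool_pos: [0.5108, -0.3132, 0.0704]
tool_rot: [180.0, -0.0, -2.6]
force: [-0.1, 0.1, 0.4]
grip_width: 0.049
grasp_force: 0.0
```

Emit:
pendant(increments={"segments":[[0, 0, -0.02, 0, 0.05], [0, 0, -0.06, 0, 0.05], [0, 0, -0.12, 0, 0.05], [0, 0, -0.2, 0, 0.05], [0, 0, -0.28, 0, 0.05], [0, 0, -0.3, 0, 0.05]]}, grip_n=20)

```text
time_s: 30.05
tool_pos: [0.5138, -0.3146, 0.2289]
tool_rot: [179.7, -0.6, -2.6]
force: [1.3, -1.4, 0.2]
grip_width: 0.0501
grasp_force: 0.0
```

Emit:
pendant(increments={"segments":[[0, -0.08, 0, 0, 0.05], [0, -0.16, 0, 0, 0.05], [0, -0.24, 0, 0, 0.05], [0, -0.32, 0, 0, 0.05], [0, -0.4, 0, 0, 0.05], [0, -0.48, 0, 0, 0.05], [0, -0.56, 0, 0, 0.05], [0, -0.56, 0, 0, 0.05]]}, grip_n=20)

```text
time_s: 30.72
tool_pos: [0.5236, -0.0228, 0.2219]
tool_rot: [-179.8, -0.1, -1.8]
force: [0.0, 0.9, 0.4]
grip_width: 0.0501
grasp_force: 0.0
```

Run:
```python
from h import *
from cell import read_camera
a=cv2.resize(read_camera("scene")["color"][200:400,90:390],(600,400)); cv2.imwrite("pics/end.png",a)
cv2.imwrite("pics/end2.png",cv2.resize(read_camera("top")["color"][225:335,340:515],None,fx=4.5,fy=4.5))
```

```text
(no output)
```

View pics/end.png

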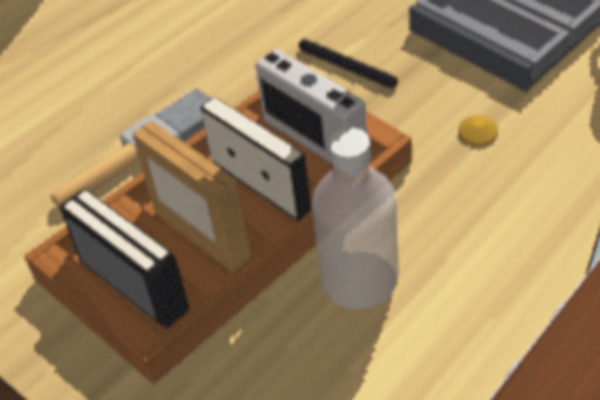

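View pics/end2.png

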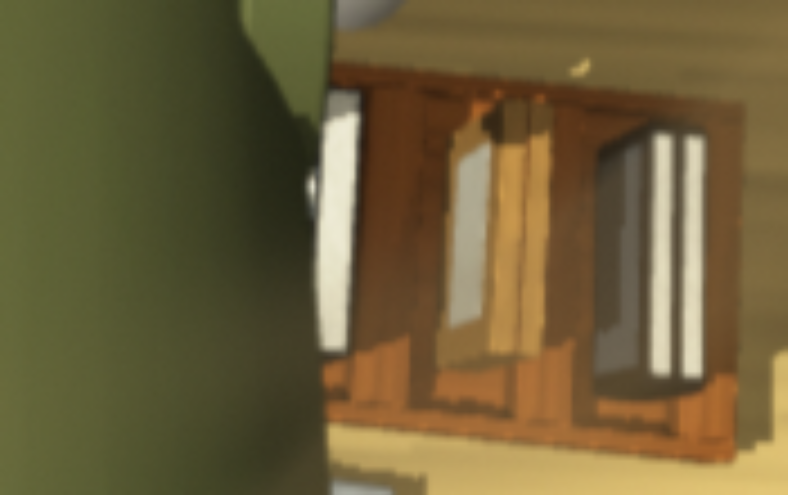

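All four stand upright in the shelf pockets. From the left they are player, single, carton and double, at (310,105), (255,155), (195,195) and (125,260) in the scene crop. The arm is clear, so I'll hand in.

```bash
python3 -c "
from cell import env
print(env.sign_off())"
```

```text
the job is handed in; nothing more can be done
None
```

The job is handed in: all four things stand upright in the wooden rack in reverse order (from the left: player, single case, tall carton, double case), finished at about 31 s of the 120 s allowed; sign-off returned no verdict.

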